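Click the coarse grating plate into a box grater

ROBOT

A 6-joint arm with a two-finger parallel gripper is mounted at the origin on a cart in front of the work surface, level with it; the furniture and walls round the work are solid. World frame = base frame: x ahead of the robot, y to its left, z up, the work surface at z = 0. Lengths are in m, angles in degrees, forces in N, time in s.
With the tool pointing down it reaches from about 0.25 to 0.8 m from the base axis. Payload 3.9 kg.
Tool frame: the origin (TCP) lies at the very end of the fingers, on their centre line; the grasp point (between the pads) lies 19 mm behind it; z points along the fingers, y is the line along which they close (so a half turn about z gives the same grasp; the last joint's range is limited). The gripper opens to 85 mm and grips with 20 to 120 N. Pads are 22 mm wide; open, the fingers measure 114 mm over their backs; the gripper's body (76 mm by 85 mm) begins 54 mm behind the grasp point. The pads swing forward as they close: fully open they stand 13 mm farther back than shut.
Start: joints at [-68.354, 14.897, -7.913, 67.191, 0, 90], TCP at [0.194, -0.488, 0.231] pointing down, gripper open.
Joint ranges: [-159.42, 159.42], [-47.68, 98.78], [-73.54, 78.23], [-108.79, 121.32], [-90, 84.71], [-180, 180]. Speed limits (degrees/s): [147.25, 147.25, 180, 180, 180, 180].

INTERFACE

Orientations are given as a 3x3 rotation matrix whose columns are the frame's x, y, z axes.
In Python, from workcell import ctrl gives the robot as it stands. The module is installed in compiled form; this text tells all that it offers.
- The arm moves only by the tool arm_command, never from a script. Its argument "plan" is a list of rows, each an object with "offset": the shift along the tool's x, y, z in m, a list of three; "delta_rot": the turn, a rotation vector about the tool's x, y, z in degrees, a list of three; "fingers": the closure, from -1 (fully open) to 1 (shut). A call has 1 to 20 rows; each row is the pose to reach, as a shift and turn from the pose commanded when the call began, along the tool's axes at that moment; what a row does not reach only later rows make up. A row lasts 1/12 s, in which the tool goes at most 41.7 mm and 7.16 degrees, less where a joint would pass 70% of its speed; a pose out of reach is approached as far as the arm can. A call with a gripper value outside its range is refused whole. The fingers move at their own pace and stop on an object; the grip force is fixed at half the most. Time passes only in rows, so rows that repeat a pose let the fingers close. It gives the time, the measured TCP pose, the force, the opening and the grip force at its end, in the units of the state.
- ctrl.get_obs(): the state, without advancing time (a new reading comes with each control period).
- ctrl.capture(name): name is "scene" or "top"; returns the picture (384x512x3 uint8, red, green, blue); there is no depth.
- ctrl.camera_info(name): a dict with "fov_y" (degrees; the focal length in pixels is half the picture's height over the tangent of half this angle, whatever the lens; pixels are square), "cx", "cy" (the principal point, pixels), "k1" (the pictures are not rectified: a ray, as slopes to the right and down, at radius r is drawn at 1 + k1 r^2 times it, then the intrinsics apply), "R" (3x3) and "t" (3): a world point X has camera coordinates R X + t. Camera axes: x right, y down, z forward; pixel columns grow to the right and rows downward; lengths in m; the calibration is good to about 2 mm. A picture is of the moment at which its call begins. camera_info takes no time and is no camera call.
- ctrl.hand_in(): hands the job in; it is judged then, once.
The state is a dict: "clock": time; "qpos": joint angles; "qvel": joint speeds; "joint_torque": joint torques, N m; "tcp_pos": TCP position; "tcp_rot": TCP orientation; "wrist_force": force on the tool from outside, world axes, zero at the start; "moment": the same for the moment, N m; "finger_gap": finger opening in m; "grasp_force": force on a finger pad.
Only numpy, scipy, OpenCV 4.12 (cv2) and the standard library are available. Lean on these libraries where they do the work, as an engineer would, in place of code of your own. Each camera call takes 0.05 s, during which the arm holds its last target. There are 200 camera calls.

TASK

Get the box grater ready for use: pick the coarse grating plate (the one with rows of raised teeth) off the chopping board, set it face up between the grater's two spring clips, and press it down until both clips have snapped over its ends and it sits fully home on its ledges; then let go. Press steadily by feel, since the grater gives on its soft feet and its frame cracks if you force it, and leave the slicing plate, the mug and the lemon where they are.

Things in the scene. Friction and masses are not known exactly. Their poses are not given: they have to be found in the camera images.
- grater: Box grater: white open tub 210 mm long (y), 84 mm wide (x), grey frame on top, four soft rubber feet fixed to the worktop. Origin on the worktop under its centre; z up. Tub, frame and clips sink straight down on the feet by some millimetres (7 at most) under the push and rise again, so while being pushed the plate sits higher in the frame than world heights suggest.
- frame: Grey; origin: centre of the plate's place, in the plane of the 2 ledges its underside rests on when home, 66 mm above the worktop unloaded; plate x, y go along its x, y. Ledges 64 mm out in y, end stops (3.5 mm high) 75 mm out. Four cheeks, 54-72 mm out in y, leave 59 mm in x for the plate; 29 mm tall, top 10 mm flaring 4 mm a side. Within 30 mm in y all is 5 mm lower: finger room. Keep the push under 19 N.
- bead_left (a point): Centre of the left (+y) clip's rolled bead, 4 mm thick, 24 mm long in x, on a spring-steel strip: 79 mm out, 15.9 mm above the ledges, as it stands free (the point does not follow the spring). The plate's bevels meet the beads when its underside is about 7 mm above the ledges; from there the push rises. Pressed near one end, the first end snaps at 3-8 N, the second at 7-13 N; pressed in the middle it takes 10-18 N.
- bead_right (a point): The same for the right (-y) clip; 154 mm clear between the free beads. With that end of the underside about 2 mm above the ledge a bead passes the plate's widest edge: the push drops by several N and the clip draws the end down on its ledge. Often one end snaps first, so a first drop may be only half of it; an end not snapped springs back up.
- coarse_plate: Plate to fit: 56 wide (x), 160 long (y), 16 mm high, white rim, steel sheet with three rows of raised round teeth below rim height, 95-160 g, face up on the board. Origin centre of underside, z up. Long sides flat, upright. Ends bevelled: 146 mm long up to 4 mm height, out to 160 at 14.5, in to 158 at the top. The sides are slightly ribbed where fingers hold. Same after a half turn about z.
- plate_end_a (a point): Point on the coarse plate: middle of the underside's edge at its +y end, 73 mm from the plate's origin.
- plate_end_b (a point): The same at its -y end. When the plate is home both ends lie on the ledges, level with the frame's origin.
- slicing_plate: Not wanted, stays where it lies: same size and outline as the coarse plate, same origin and axes, but its steel sheet is smooth with one long slanting slot and blade. The two plates lie side by side on the board, centres 150-190 mm apart, long sides facing each other, either one at the left.
- board: Wooden chopping board, 220 (x) x 340 (y) mm, top 22 mm above the worktop, fixed. Origin centre of the underside. The plates lie on it, their length roughly along its x.
- mug: Dark mug, 88 x 126 mm with its handle, 106 mm high, behind the work; origin centre of its underside. Leave it there.
- lemon: Yellow lemon, about 78 x 55 mm, behind the work; origin at its underside as it first lies. Leave it there.

How it is judged:
By the outcome, as a careful person would: the job done as asked, in the order asked, and still so for the second after the job is handed in, with the robot touching nothing.
It also fails if it takes over 70 s, if anything falls off the work surface, if the arm or the gripper's body presses on something with over 40 N, if the wrist force passes 120 N, or if a joint passes its speed limit or range.

## Working session

There is one attempt and no reset: what is moved stays moved. The work goes in short steps, Python scripts to look and compute and a tool call to move; the robot and the scene stay as the last step left them, time stands still between calls to the robot, and variables do not carry over. Pictures are saved under pics/ and viewed, at most 10 in all, crops included, and the job is handed in when it is done.

Besides the shell and the picture viewer there is one more tool, called by a JSON object that holds its "fn" and its "kwargs", one argument or row to a line. arm_command: Moves the arm, as the interface text tells. Its arguments: {"type":"object","properties":{"plan":{"type":"array","items":{"type":"object","properties":{"offset":{"type":"array","items":{"type":"number"}},"delta_rot":{"type":"array","items":{"type":"number"}},"fingers":{"type":"number"}}}}},"required":["plan"]}

```bash
mkdir -p pics
python3 - <<'E'
from workcell import ctrl
import cv2,numpy as np
for n in("scene","top"):
    cv2.imwrite(f"pics/{n}0.png",ctrl.capture(n)[:,:,::-1]); c=ctrl.camera_info(n); print(n,c, 'pos',-np.array(c['R']).T@np.array(c['t']))
o=ctrl.get_obs();print(o)
E
```

```text
scene {'fov_y': 45.41558167597705, 'cx': 258.1642315763427, 'cy': 189.06636685125184, 'k1': -0.08140531326024265, 'R': array([[-0.74763767, -0.66393374,  0.015163  ],
       [-0.45580969,  0.4964021 , -0.738798  ],
       [ 0.48298597, -0.55926465, -0.67375633]]), 't': array([0.35615024, 0.31983223, 0.99486963])} pos [-0.06845411  0.63409019  0.90119082]
top {'fov_y': 52.62676198966087, 'cx': 260.48092891848836, 'cy': 183.92612149251573, 'k1': -0.07899471507437014, 'R': array([[-0.00619704, -0.99997733,  0.00263545],
       [-0.98866216,  0.00573147, -0.15004764],
       [ 0.15002913, -0.00353542, -0.98867526]]), 't': array([-0.05332055,  0.52830458,  0.98457176])} pos [ 0.37426987 -0.05286642  1.05283311]
{'clock': 0.1, 'qpos': array([-6.83526735e+01,  1.49330951e+01, -7.97860254e+00,  6.71902888e+01,
        2.51470337e-03,  9.00005023e+01]), 'qvel': array([ 0.0813978 , -0.05359716,  0.11521046,  0.01170552, -0.0066023 ,
        0.02213956]), 'joint_torque': array([-1.02178139e-03, -4.06508374e+01,  2.54527062e+01,  1.01074812e-02,
       -1.41018331e-04,  7.70154543e-06]), 'tcp_pos': array([ 0.19345471, -0.48739599,  0.23053628]), 'tcp_rot': array([[ 9.29475359e-01,  3.68883692e-01, -6.15833289e-04],
       [ 3.68884204e-01, -9.29473858e-01,  1.67064887e-03],
       [ 4.38741797e-05, -1.77999813e-03, -9.99998415e-01]]), 'wrist_force': array([ 0.56314755,  0.46388509, -0.05426378]), 'moment': array([ 0.07041693, -0.02510156,  0.01892049]), 'grasp_force': 0.0, 'finger_gap': 0.08562596721416108}
```

View pics/scene0.png

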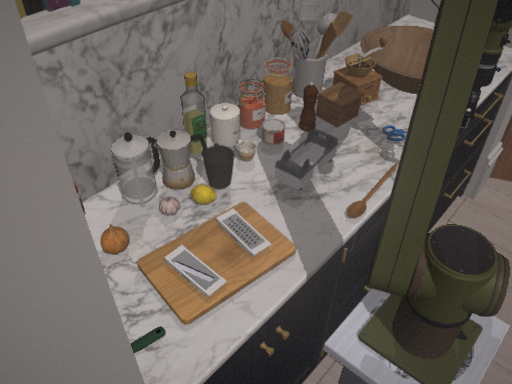

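View pics/top0.png

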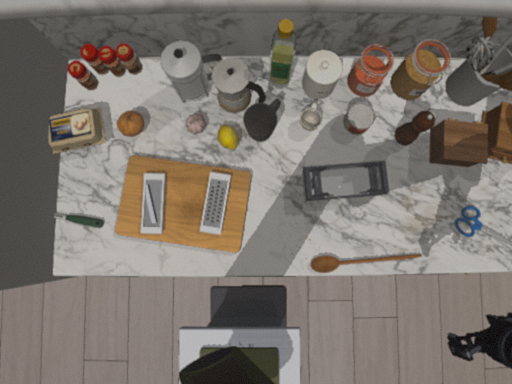

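The top view shows the coarse plate at about (215,203), the slicing plate at (152,203) and the grater at (345,181). The scene view agrees with this, with the coarse plate at (245,231).

```bash
cat > h.py <<'E'
from workcell import ctrl
import cv2,numpy as np
def ray(n,uv):
    c=ctrl.camera_info(n);f=192/np.tan(np.radians(c['fov_y']/2));R=np.array(c['R']);t=np.array(c['t'])
    d=(np.atleast_2d(uv).astype(float)-[c['cx'],c['cy']])/f; s=d.copy()
    for _ in range(20): s=d/(1+c['k1']*(s**2).sum(1,keepdims=True))
    return -R.T@t, np.c_[s,np.ones(len(s))]@R
def plane(n,uv,z):
    o,d=ray(n,uv);return o+d*((z-o[2])/d[:,2])[:,None]
def proj(n,X):
    c=ctrl.camera_info(n);f=192/np.tan(np.radians(c['fov_y']/2));p=np.atleast_2d(X)@np.array(c['R']).T+c['t']
    s=p[:,:2]/p[:,2:];s=s*(1+c['k1']*(s**2).sum(1,keepdims=True));return s*f+[c['cx'],c['cy']]
E
python3 - <<'E'
from h import *
im=cv2.imread('pics/top0.png');sc=cv2.imread('pics/scene0.png')
hsv=cv2.cvtColor(im,cv2.COLOR_BGR2HSV)
hs2=cv2.cvtColor(sc,cv2.COLOR_BGR2HSV)
for n,h,box in(("top",hsv,(120,160,248,245)),("scene",hs2,(150,200,285,305))):
    m=np.zeros(h.shape[:2],np.uint8);x0,y0,x1,y1=box
    m[y0:y1,x0:x1]=((h[y0:y1,x0:x1,1]<70)*255)
    m=cv2.morphologyEx(m,cv2.MORPH_CLOSE,np.ones((5,5)))
    for c in cv2.findContours(m,0,2)[0]:
        if 300<cv2.contourArea(c)<3000:
            r=cv2.minAreaRect(c);b=cv2.boxPoints(r);P=plane(n,b,.037)
            print(n,r,P.round(4).tolist(),P.mean(0).round(4), np.linalg.norm(np.diff(P,axis=0),axis=1).round(4))
a=cv2.resize(im[145:215,290:400],None,fx=7,fy=7,interpolation=2);cv2.imwrite('pics/g.png',a)
a=cv2.resize(sc[115:195,260:350],None,fx=7,fy=7,interpolation=2);cv2.imwrite('pics/gs.png',a)
E
```

```text
top ((152.75819396972656, 203.0138397216797), (22.59260368347168, 61.14446258544922), 3.066485643386841) [[0.4005, 0.2601, 0.037], [0.5629, 0.2574, 0.037], [0.5591, 0.1963, 0.037], [0.3973, 0.2003, 0.037]] [0.4799 0.2286 0.037 ] [0.1624 0.0612 0.1619]
top ((214.9499969482422, 202.6499786376953), (22.4315128326416, 61.54841232299805), 9.688786506652832) [[0.405, 0.1052, 0.037], [0.5656, 0.0802, 0.037], [0.555, 0.0212, 0.037], [0.3951, 0.0474, 0.037]] [0.4802 0.0635 0.037 ] [0.1625 0.0599 0.1621]
top ((210.0, 165.0), (10.0, 74.0), 90.0) [[0.5947, 0.1777, 0.037], [0.5933, -0.0209, 0.037], [0.5661, -0.0209, 0.037], [0.5674, 0.1769, 0.037]] [0.5804 0.0782 0.037 ] [0.1986 0.0272 0.1977]
scene ((251.5, 282.5), (43.0, 65.0), 90.0) [[0.4507, 0.1705, 0.037], [0.3359, 0.0659, 0.037], [0.2594, 0.1594, 0.037], [0.3654, 0.2556, 0.037]] [0.3528 0.1629 0.037 ] [0.1553 0.1208 0.1431]
scene ((194.4187469482422, 269.6684875488281), (62.53382873535156, 25.853443145751953), 41.00908660888672) [[0.5553, 0.2579, 0.037], [0.5723, 0.1891, 0.037], [0.3977, 0.199, 0.037], [0.3883, 0.2623, 0.037]] [0.4784 0.2271 0.037 ] [0.0709 0.1748 0.0639]
```

View pics/g.png

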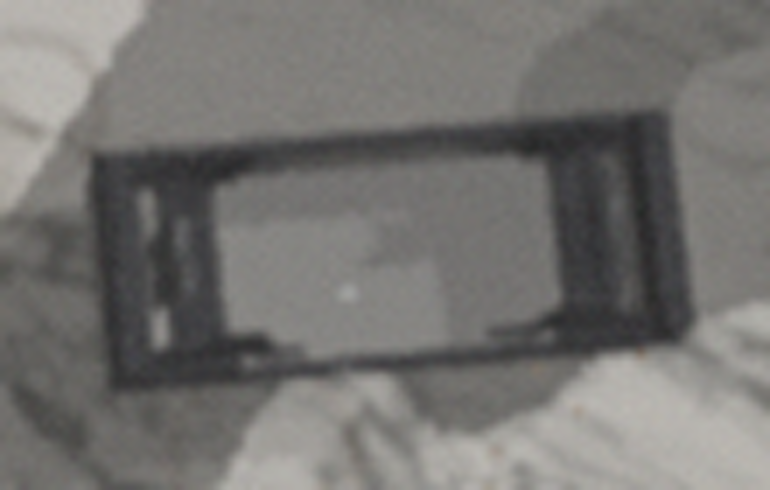

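View pics/gs.png

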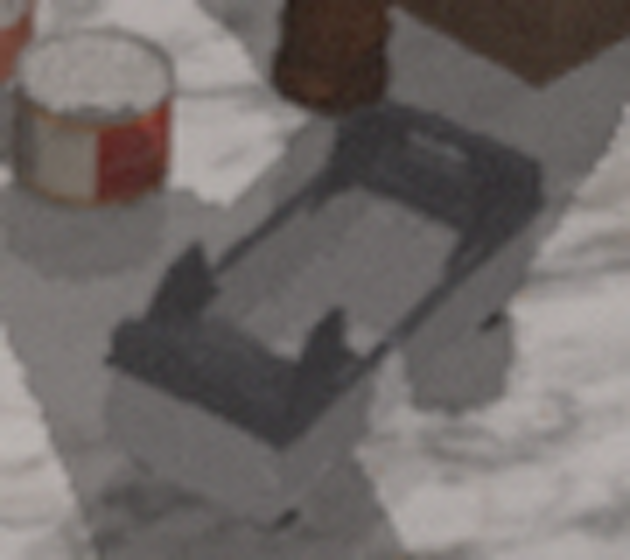

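Run:
```python
from h import *
T=(np.array([[95,155],[668,112],[692,335],[115,388]])-3)/7+[290,145]
S=(np.array([[110,358],[540,190],[285,442]])-3)/7+[260,115]
for z in(.06,.066,.07,.08):
    P=plane("top",T,z);d=np.linalg.norm(np.diff(P,axis=0,append=P[:1]),axis=1)
    e=(P[0]+P[3]-P[1]-P[2]);print(z,P.mean(0).round(4),d.round(4),'ylen angle',np.degrees(np.arctan2(e[1],e[0])))
for t,s in((0,0),(2,1),(3,2)):
    o1,d1=ray("top",T[t]);o2,d2=ray("scene",S[s]);d1=d1[0];d2=d2[0]
    k=np.linalg.lstsq(np.c_[d1,-d2],o2-o1,rcond=None)[0];a=o1+k[0]*d1;b=o2+k[1]*d2;print((a+b)/2,np.linalg.norm(a-b))
```

```text
0.06 [ 0.5345 -0.2789  0.06  ] [0.2176 0.0848 0.2167 0.0874] ylen angle 94.46537362625756
0.066 [ 0.5335 -0.2775  0.066 ] [0.2162 0.0843 0.2154 0.0869] ylen angle 94.46537362625757
0.07 [ 0.5329 -0.2766  0.07  ] [0.2154 0.0839 0.2146 0.0866] ylen angle 94.46537362625756
0.08 [ 0.5313 -0.2743  0.08  ] [0.2132 0.0831 0.2124 0.0857] ylen angle 94.46537362625759
[ 0.56658539 -0.16957918  0.06132197] 0.006668576695084933
[ 0.49984241 -0.38941116  0.06096943] 0.0015505261725835705
[ 0.47939948 -0.17460275  0.06332995] 0.00624506948281901
```

{"fn": "arm_command", "kwargs": {
  "plan": [
    {"offset":[0,0,0],"delta_rot":[0,0,6],"fingers":-1},
    {"offset":[0,0,-0.02],"delta_rot":[0,0,6],"fingers":-1}
  ]
}}

```text
clock: 0.27
tcp_pos: [0.1926, -0.4853, 0.2475]
tcp_rot: [[0.964, 0.267, -0.003], [0.267, -0.964, 0.008], [-0.001, -0.008, -1.0]]
wrist_force: [0.3, 0.5, 0.0]
finger_gap: 0.0855
grasp_force: 0.0
```

```bash
python3 -c "
from h import *
o=ctrl.get_obs();print(o['clock'],o['qpos'].round(2),o['tcp_pos'].round(4),o['tcp_rot'].round(3))"
```

```text
0.2667 [-68.35  14.62  -5.85  70.01   0.    96.19] [ 0.1926 -0.4853  0.2475] [[ 0.964  0.267 -0.003]
 [ 0.267 -0.964  0.008]
 [-0.001 -0.008 -1.   ]]
```

```bash
cat >> h.py <<'E'
def move(p0,a0,p1,a1):
    a=np.radians(a0);D=np.array(p1)-p0;x=np.array([np.cos(a),np.sin(a),0]);y=np.array([np.sin(a),-np.cos(a),0])
    print('offset',np.round([D@x,D@y,-D[2]],4),'rotz',round(a0-a1,2))
E
python3 - <<'E'
from h import *
move([.194,-.488,.251],15.65,[.480,.0635,.13],170.9)
im=cv2.imread('pics/top0.png')
g=im[145:215,295:395].max(2); 
for th in(75,85,95):
    m=cv2.morphologyEx((g<th).astype(np.uint8),cv2.MORPH_OPEN,np.ones((2,2)))
    c=max(cv2.findContours(m,0,1)[0],key=cv2.contourArea)
    b=cv2.boxPoints(cv2.minAreaRect(c))+[295,145];P=plane("top",b,.066);d=P[1:]-P[:-1]
    print(th,cv2.contourArea(c),P.mean(0).round(4),np.linalg.norm(d,axis=1).round(4),np.degrees(np.arctan2(d[:,1],d[:,0])).round(2))
E
```

```text
offset [ 0.4242 -0.4539  0.121 ] rotz -155.25
75 594.0 [ 0.5321 -0.3181  0.066 ] [0.138  0.088  0.1362] [ -85.13 -178.16   94.58]
85 1337.0 [ 0.5296 -0.2781  0.066 ] [0.2227 0.09   0.2197] [ -85.1  -178.14   94.64]
95 1571.5 [ 0.5248 -0.2672  0.066 ] [0.2455 0.1046 0.2418] [ -83.04 -176.07   96.64]
```

{"fn": "arm_command", "kwargs": {
  "plan": [
    {"offset":[0.424,-0.454,0],"delta_rot":[0,0,-155.3],"fingers":-1},
    {"offset":[0.424,-0.454,0],"delta_rot":[0,0,-155.3],"fingers":-1},
    {"offset":[0.424,-0.454,0],"delta_rot":[0,0,-155.3],"fingers":-1},
    {"offset":[0.424,-0.454,0],"delta_rot":[0,0,-155.3],"fingers":-1},
    {"offset":[0.424,-0.454,0],"delta_rot":[0,0,-155.3],"fingers":-1},
    {"offset":[0.424,-0.454,0],"delta_rot":[0,0,-155.3],"fingers":-1},
    {"offset":[0.424,-0.454,0],"delta_rot":[0,0,-155.3],"fingers":-1},
    {"offset":[0.424,-0.454,0],"delta_rot":[0,0,-155.3],"fingers":-1},
    {"offset":[0.424,-0.454,0],"delta_rot":[0,0,-155.3],"fingers":-1},
    {"offset":[0.424,-0.454,0],"delta_rot":[0,0,-155.3],"fingers":-1},
    {"offset":[0.424,-0.454,0],"delta_rot":[0,0,-155.3],"fingers":-1},
    {"offset":[0.424,-0.454,0],"delta_rot":[0,0,-155.3],"fingers":-1},
    {"offset":[0.424,-0.454,0],"delta_rot":[0,0,-155.3],"fingers":-1},
    {"offset":[0.424,-0.454,0],"delta_rot":[0,0,-155.3],"fingers":-1},
    {"offset":[0.424,-0.454,0.05],"delta_rot":[0,0,-155.3],"fingers":-1},
    {"offset":[0.424,-0.454,0.1],"delta_rot":[0,0,-155.3],"fingers":-1},
    {"offset":[0.424,-0.454,0.121],"delta_rot":[0,0,-155.3],"fingers":-1},
    {"offset":[0.424,-0.454,0.121],"delta_rot":[0,0,-155.3],"fingers":-1},
    {"offset":[0.424,-0.454,0.121],"delta_rot":[0,0,-155.3],"fingers":-1},
    {"offset":[0.424,-0.454,0.121],"delta_rot":[0,0,-155.3],"fingers":-1}
  ]
}}

```text
clock: 1.93
tcp_pos: [0.4778, 0.0637, 0.1284]
tcp_rot: [[-0.935, 0.354, -0.004], [0.354, 0.935, -0.001], [0.004, -0.002, -1.0]]
wrist_force: [0.5, 0.9, 1.2]
finger_gap: 0.0854
grasp_force: 0.0
```

{"fn": "arm_command", "kwargs": {
  "plan": [
    {"offset":[0,0,0],"delta_rot":[0,0,-6],"fingers":-1},
    {"offset":[0,0,0],"delta_rot":[0,0,-11.7],"fingers":-1},
    {"offset":[0,0,0],"delta_rot":[0,0,-11.7],"fingers":-1},
    {"offset":[0,0,0],"delta_rot":[0,0,-11.7],"fingers":-1}
  ]
}}

```text
clock: 2.27
tcp_pos: [0.4792, 0.0635, 0.13]
tcp_rot: [[-0.986, 0.166, -0.001], [0.166, 0.986, -0.0], [0.001, -0.0, -1.0]]
wrist_force: [-0.3, 1.1, 0.3]
finger_gap: 0.0853
grasp_force: 0.0
```

Run:
```python
from h import *
o=ctrl.get_obs();R=o['tcp_rot'];print(o['tcp_pos'].round(4),np.degrees(np.arctan2(R[1,0],R[0,0])),o['wrist_force'])
a=ctrl.capture("scene")[:,:,::-1][170:270,190:320];b=ctrl.capture("top")[:,:,::-1][150:250,150:280]
cv2.imwrite('pics/c.png',cv2.resize(np.vstack([a,b]),None,fx=3,fy=3,interpolation=2))
p=o['tcp_pos'];print(proj("scene",p),proj("top",p))
move(p,np.degrees(np.arctan2(R[1,0],R[0,0])),[.480,.0635,.026],170.9)
```

```text
[0.4792 0.0635 0.13  ] 170.43989815472588 [-0.25752577  1.08503457  0.27044272]
[[240.57059942 204.3956257 ]] [[210.5599961  198.71524868]]
offset [-8.00e-04  1.00e-04  1.04e-01] rotz -0.46
```

View pics/c.png

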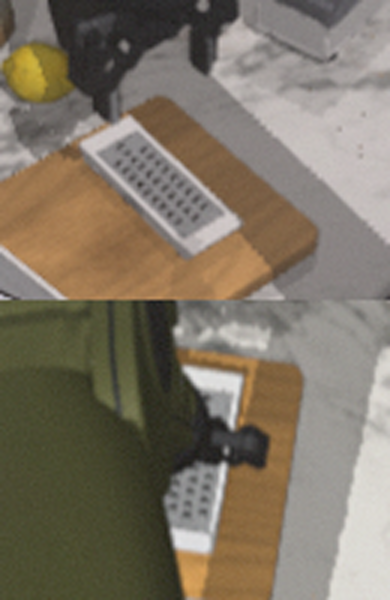

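The scene crop shows the plate at about (160,185) under the open fingers, and the fingers straddle it as planned. I'll lower and close now.

{"fn": "arm_command", "kwargs": {
  "plan": [
    {"offset":[0,0,0.03],"delta_rot":[0,0,-0.5],"fingers":-1},
    {"offset":[-0.001,0,0.06],"delta_rot":[0,0,-0.5],"fingers":-1},
    {"offset":[-0.001,0,0.085],"delta_rot":[0,0,-0.5],"fingers":-1},
    {"offset":[-0.001,0,0.1],"delta_rot":[0,0,-0.5],"fingers":-1},
    {"offset":[-0.001,0,0.104],"delta_rot":[0,0,-0.5],"fingers":-1},
    {"offset":[-0.001,0,0.104],"delta_rot":[0,0,-0.5],"fingers":-1},
    {"offset":[-0.001,0,0.104],"delta_rot":[0,0,-0.5],"fingers":-1}
  ]
}}

```text
clock: 2.95
tcp_pos: [0.481, 0.0634, 0.0269]
tcp_rot: [[-0.988, 0.156, 0.001], [0.156, 0.988, 0.0], [-0.001, 0.0, -1.0]]
wrist_force: [0.1, 0.6, 0.9]
finger_gap: 0.0854
grasp_force: 0.0
```

Run:
```python
from h import *
o=ctrl.get_obs();R=o['tcp_rot'];print(o['tcp_pos'].round(4),np.degrees(np.arctan2(R[1,0],R[0,0])),o['wrist_force'])
a=ctrl.capture("scene")[:,:,::-1][190:270,190:290]
cv2.imwrite('pics/d.png',cv2.resize(a,None,fx=6,fy=6,interpolation=2))
y=R[:,1]
for s in(-.0427,.0427,-.028,.028): print((proj("scene",o['tcp_pos']+s*y)-[190,190])*6)
```

```text
[0.481  0.0634 0.0269] 171.0513401281549 [0.07368268 0.58207518 0.93886755]
[[380.80010005 211.74943187]]
[[222.64341008 304.5936519 ]]
[[354.32812593 227.29970019]]
[[250.63012234 288.17500222]]
```

View pics/d.png

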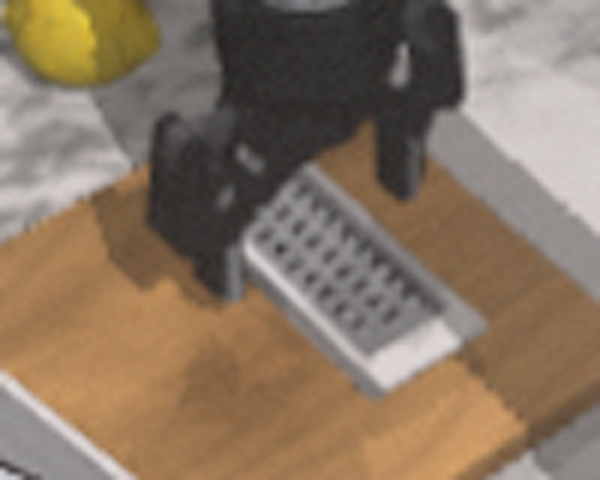

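The picture shows both fingers straddling the plate, tips at about (230,298) and (403,195), and clear of the rim on both sides.

{"fn": "arm_command", "kwargs": {
  "plan": [
    {"offset":[0,0,0],"delta_rot":[0,0,0],"fingers":1},
    {"offset":[0,0,0],"delta_rot":[0,0,0],"fingers":1},
    {"offset":[0,0,0],"delta_rot":[0,0,0],"fingers":1},
    {"offset":[0,0,0],"delta_rot":[0,0,0],"fingers":1},
    {"offset":[0,0,0],"delta_rot":[0,0,0],"fingers":1},
    {"offset":[0,0,0],"delta_rot":[0,0,0],"fingers":1},
    {"offset":[0,0,0],"delta_rot":[0,0,0],"fingers":1},
    {"offset":[0,0,0],"delta_rot":[0,0,0],"fingers":1}
  ]
}}

```text
clock: 3.67
tcp_pos: [0.4815, 0.0635, 0.0276]
tcp_rot: [[-0.988, 0.155, 0.002], [0.155, 0.988, 0.0], [-0.002, 0.001, -1.0]]
wrist_force: [0.3, -0.5, 5.9]
finger_gap: 0.0538
grasp_force: 62.5
```

Run:
```python
from h import *
o=ctrl.get_obs();R=o['tcp_rot'];print(o['tcp_pos'].round(4),np.degrees(np.arctan2(R[1,0],R[0,0])),o['wrist_force'],o['moment'])
a=ctrl.capture("scene")[:,:,::-1][190:270,190:290]
cv2.imwrite('pics/e.png',cv2.resize(a,None,fx=6,fy=6,interpolation=2))
```

```text
[0.4815 0.0635 0.0276] 171.07948933425484 [ 0.29129765 -0.46575548  5.90018054] [-0.00089638  0.15735423  0.00120493]
```

View pics/e.png

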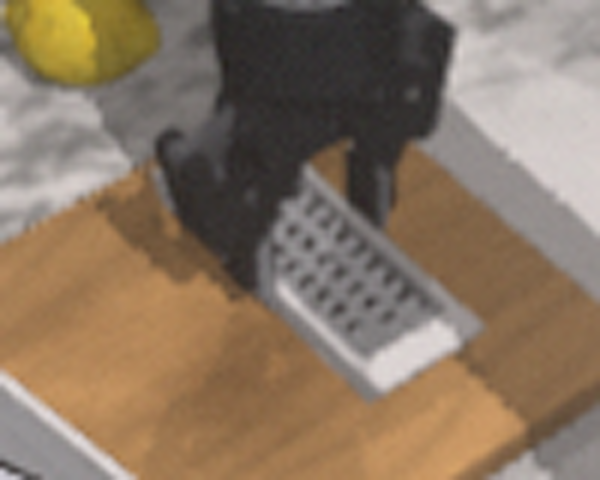

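The plate is gripped at its middle, with the left pad at about (265,280) in the crop. I'll lift and carry it.

{"fn": "arm_command", "kwargs": {
  "plan": [
    {"offset":[0,0,-0.03],"delta_rot":[0,0,0],"fingers":1},
    {"offset":[0,0,-0.07],"delta_rot":[0,0,0],"fingers":1},
    {"offset":[0,0,-0.11],"delta_rot":[0,0,0],"fingers":1},
    {"offset":[0,0,-0.14],"delta_rot":[0,0,0],"fingers":1},
    {"offset":[0,0,-0.14],"delta_rot":[0,0,0],"fingers":1}
  ]
}}

```text
clock: 4.13
tcp_pos: [0.485, 0.064, 0.1732]
tcp_rot: [[-0.988, 0.155, 0.013], [0.155, 0.988, 0.002], [-0.012, 0.004, -1.0]]
wrist_force: [0.9, 0.8, -0.6]
finger_gap: 0.0537
grasp_force: 64.4
```

Run:
```python
from h import *
o=ctrl.get_obs();R=o['tcp_rot'];a=np.degrees(np.arctan2(R[1,0],R[0,0]));print(o['tcp_pos'].round(4),a,o['wrist_force'],o['finger_gap'],o['grasp_force'])
move(o['tcp_pos'],a,[.533,-.277,.15],94.7)
```

```text
[0.485  0.064  0.1732] 171.07833767621474 [ 0.87184096  0.7589963  -0.63951782] 0.05372697219782056 64.43239688873291
offset [-0.1003 -0.3294  0.0232] rotz 76.38
```

{"fn": "arm_command", "kwargs": {
  "plan": [
    {"offset":[-0.1,-0.33,0],"delta_rot":[0,0,76.4],"fingers":1},
    {"offset":[-0.1,-0.33,0],"delta_rot":[0,0,76.4],"fingers":1},
    {"offset":[-0.1,-0.33,0],"delta_rot":[0,0,76.4],"fingers":1},
    {"offset":[-0.1,-0.33,0],"delta_rot":[0,0,76.4],"fingers":1},
    {"offset":[-0.1,-0.33,0],"delta_rot":[0,0,76.4],"fingers":1},
    {"offset":[-0.1,-0.33,0],"delta_rot":[0,0,76.4],"fingers":1},
    {"offset":[-0.1,-0.33,0],"delta_rot":[0,0,76.4],"fingers":1},
    {"offset":[-0.1,-0.33,0],"delta_rot":[0,0,76.4],"fingers":1},
    {"offset":[-0.1,-0.33,0],"delta_rot":[0,0,76.4],"fingers":1},
    {"offset":[-0.1,-0.33,0],"delta_rot":[0,0,76.4],"fingers":1},
    {"offset":[-0.1,-0.33,0],"delta_rot":[0,0,76.4],"fingers":1},
    {"offset":[-0.1,-0.33,0],"delta_rot":[0,0,76.4],"fingers":1},
    {"offset":[-0.1,-0.33,0],"delta_rot":[0,0,76.4],"fingers":1},
    {"offset":[-0.1,-0.33,0],"delta_rot":[0,0,76.4],"fingers":1},
    {"offset":[-0.1,-0.33,0],"delta_rot":[0,0,76.4],"fingers":1}
  ]
}}

```text
clock: 5.38
tcp_pos: [0.5281, -0.2777, 0.1662]
tcp_rot: [[-0.083, 0.997, -0.0], [0.997, 0.083, 0.0], [0.0, -0.0, -1.0]]
wrist_force: [-0.5, 1.0, -0.6]
finger_gap: 0.0538
grasp_force: 64.4
```

Run:
```python
from h import *
o=ctrl.get_obs();R=o['tcp_rot'];a=np.degrees(np.arctan2(R[1,0],R[0,0]));print(o['tcp_pos'].round(4),R.round(4),a,o['wrist_force'],o['finger_gap'],o['grasp_force'])
move(o['tcp_pos'],a,[.533,-.277,.12],94.7)
t=ctrl.capture("top")[:,:,::-1];s=ctrl.capture("scene")[:,:,::-1];cv2.imwrite('pics/t1.png',t);cv2.imwrite('pics/s1.png',s)
A=cv2.resize(t[140:220,290:400],None,fx=5,fy=5,interpolation=2);B=cv2.resize(s[80:200,250:360],None,fx=5,fy=5,interpolation=2)[:400]
B=cv2.resize(s[90:200,250:360],(400,400),interpolation=2);A=cv2.resize(A,(390,284));A=cv2.copyMakeBorder(A,0,116,0,0,0)
cv2.imwrite('pics/f.png',np.hstack([A,B]))
```

```text
[ 0.5281 -0.2777  0.1662] [[-8.350e-02  9.965e-01 -2.000e-04]
 [ 9.965e-01  8.350e-02  1.000e-04]
 [ 1.000e-04 -1.000e-04 -1.000e+00]] 94.78880891880951 [-0.54832855  0.99572056 -0.55674046] 0.05384354746917351 64.3869423866272
offset [0.0003 0.005  0.0462] rotz 0.09
```

View pics/f.png

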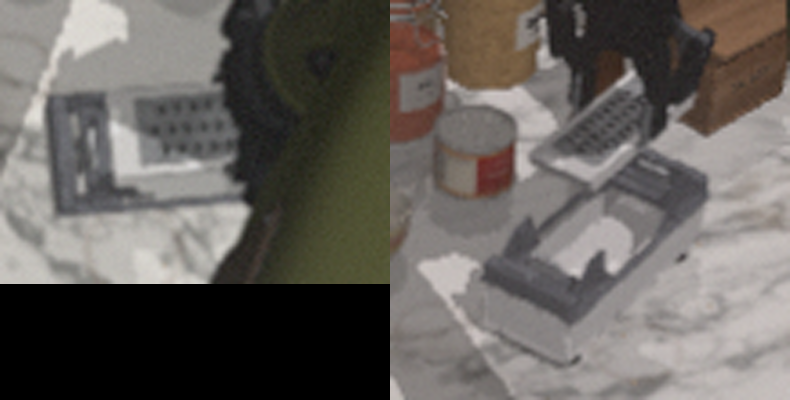

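Run:
```python
from h import *
T=np.array([[303.7,166.9],[388.7,192.8],[306.6,200.2]])
S=np.array([[277,161.5],[337.2,140.5],[301,172.8]])
for t,s in zip(T,S):
    o1,d1=ray("top",t);o2,d2=ray("scene",s);d1=d1[0];d2=d2[0]
    k=np.linalg.lstsq(np.c_[d1,-d2],o2-o1,rcond=None)[0];a=o1+k[0]*d1;b=o2+k[1]*d2;print(((a+b)/2).round(4),np.linalg.norm(a-b))
P=plane("scene",S[:2],.069);print('scene diag centre',P.mean(0))
P=plane("top",np.array([[303.7,166.9],[388.7,192.8]]),.069);print('top diag centre',P.mean(0))
# plate end in top
tc=np.array([.5281,-.2777,.1662]);a=np.radians(94.79);X=np.array([np.cos(a),np.sin(a),0]);Y=np.array([np.sin(a),-np.cos(a),0])
t=cv2.imread('pics/t1.png');g=cv2.cvtColor(t,cv2.COLOR_BGR2GRAY)
# edge profiles along plate length & across, sampled at plate top z
zt=tc[2]-.0056+.016
for v in(-.018,-.01,0,.01,.018):
    u=np.arange(.066,.096,.002);q=proj("top",np.array([[*(tc+X*k+Y*v)[:2],zt] for k in u])).astype(np.float32)
    print('v',v,cv2.remap(g,q[None,:,0],q[None,:,1],1)[0].tolist())
for k in(.055,.065,.073):
    v=np.arange(-.04,.041,.0025);q=proj("top",np.array([[*(tc+X*k+Y*w)[:2],zt] for w in v])).astype(np.float32)
    print('u',k,cv2.remap(g,q[None,:,0],q[None,:,1],1)[0].tolist())
```

```text
[ 0.5618 -0.1692  0.0799] 0.008124054094583095
[ 0.498  -0.3879  0.0673] 0.0015998684785412203
[ 0.4772 -0.1734  0.0833] 0.005119571899119877
scene diag centre [ 0.53135469 -0.28405026  0.069     ]
top diag centre [ 0.53295648 -0.27762762  0.069     ]
v -0.018 [160, 183, 197, 201, 203, 201, 201, 201, 188, 160, 129, 110, 107, 107, 121]
v -0.01 [158, 189, 202, 202, 201, 202, 203, 201, 191, 147, 116, 107, 105, 106, 110]
v 0 [143, 167, 185, 196, 203, 204, 208, 208, 195, 164, 129, 106, 98, 98, 133]
v 0.01 [112, 132, 136, 136, 137, 145, 158, 169, 162, 131, 109, 102, 93, 80, 75]
v 0.018 [112, 130, 139, 138, 140, 142, 147, 147, 137, 113, 88, 75, 82, 87, 91]
u 0.055 [159, 159, 159, 157, 156, 172, 195, 174, 132, 129, 132, 128, 127, 127, 112, 83, 66, 72, 88, 95, 96, 93, 91, 89, 93, 119, 135, 130, 137, 150, 151, 151, 151]
u 0.065 [126, 154, 162, 157, 158, 177, 189, 172, 153, 148, 150, 150, 148, 148, 146, 144, 129, 109, 105, 105, 105, 103, 103, 102, 105, 120, 133, 130, 132, 146, 149, 154, 151]
u 0.073 [83, 85, 114, 147, 157, 173, 199, 202, 203, 202, 203, 202, 201, 201, 202, 202, 200, 191, 166, 142, 136, 137, 139, 139, 139, 139, 135, 135, 139, 147, 151, 153, 151]
```

{"fn": "arm_command", "kwargs": {
  "plan": [
    {"offset":[-0.0037,0.0046,0.015],"delta_rot":[0,0,0.1],"fingers":1},
    {"offset":[-0.0037,0.0046,0.035],"delta_rot":[0,0,0.1],"fingers":1},
    {"offset":[-0.0037,0.0046,0.05],"delta_rot":[0,0,0.1],"fingers":1},
    {"offset":[-0.0037,0.0046,0.058],"delta_rot":[0,0,0.1],"fingers":1},
    {"offset":[-0.0037,0.0046,0.058],"delta_rot":[0,0,0.1],"fingers":1},
    {"offset":[-0.0037,0.0046,0.058],"delta_rot":[0,0,0.1],"fingers":1}
  ]
}}

```text
clock: 5.98
tcp_pos: [0.5329, -0.2812, 0.1083]
tcp_rot: [[-0.08, 0.997, -0.001], [0.997, 0.08, 0.0], [0.0, -0.001, -1.0]]
wrist_force: [0.6, 0.0, -0.3]
finger_gap: 0.0536
grasp_force: 64.4
```

Run:
```python
from h import *
o=ctrl.get_obs();R=o['tcp_rot'];a=np.degrees(np.arctan2(R[1,0],R[0,0]));print(o['clock'],o['tcp_pos'].round(4),a,o['wrist_force'].round(2),o['moment'].round(2))
t=ctrl.capture("top")[:,:,::-1];s=ctrl.capture("scene")[:,:,::-1];cv2.imwrite('pics/t2.png',t);cv2.imwrite('pics/s2.png',s)
A=cv2.resize(t[155:210,295:360],(400,338),interpolation=2);A=cv2.copyMakeBorder(A,0,62,0,0,0);B=cv2.resize(s[105:185,265:345],(400,400),interpolation=2)
cv2.imwrite('pics/f2.png',np.hstack([A,B]))
```

```text
5.9833 [ 0.5329 -0.2812  0.1083] 94.61128177776854 [ 0.6   0.01 -0.32] [ 0.04 -0.03 -0.03]
```

View pics/f2.png

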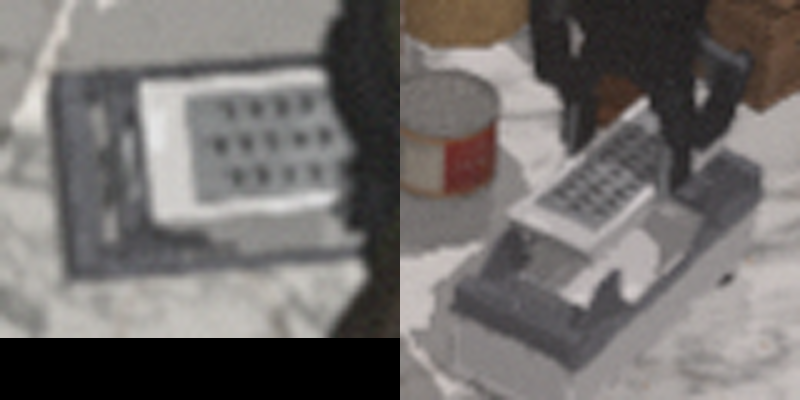

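The plate end is at crop corners (140,80) and (155,222), and the frame end at (53,75) and (70,280). The scene half shows both near cheeks, with tips at about (515,225) and (607,265), and the plate above between them.

Run:
```python
from h import *
c=lambda p:(np.array(p)-2.5)/6.154+[295,155]
P=plane("top",c([[140,80],[155,222]]),.1187)
C0=np.array([.533,-.278]);a=np.radians(94.7);X=np.array([np.cos(a),np.sin(a)]);Y=np.array([np.sin(a),-np.cos(a)])
f=lambda P:np.c_[(P[:,:2]-C0)@X,(P[:,:2]-C0)@Y].round(4).tolist()
print('plate top',f(P))
for z in(.06,.068):print('frame top',z,f(plane("top",c([[53,75],[70,280]]),z)))
s=lambda p:(np.array(p)-[400,0]-2)/5+[265,105]
print('plate scene near corners',f(plane("scene",s([[510,215],[595,252]]),.1187)))
print('cheek tips scene z.095',f(plane("scene",s([[515,222],[607,265]]),.095)))
print('-y frame corner scene', f(plane("scene",s([[760,163],[725,150]]),.068)))
```

```text
plate top [[0.0798, 0.0294], [0.0802, -0.0279]]
frame top 0.06 [[0.1065, 0.0454], [0.1086, -0.0421]]
frame top 0.068 [[0.1076, 0.0439], [0.1096, -0.0429]]
plate scene near corners [[0.0772, 0.022], [0.076, -0.0341]]
cheek tips scene z.095 [[0.0543, 0.0325], [0.0552, -0.0311]]
-y frame corner scene [[-0.1202, -0.0349], [-0.1187, -0.0107]]
```

{"fn": "arm_command", "kwargs": {
  "plan": [
    {"offset":[0,0,0.005],"delta_rot":[0,0,0],"fingers":1},
    {"offset":[0,0,0.01],"delta_rot":[0,0,0],"fingers":1},
    {"offset":[0,0,0.015],"delta_rot":[0,0,0],"fingers":1},
    {"offset":[0,0,0.015],"delta_rot":[0,0,0],"fingers":1}
  ]
}}

```text
clock: 6.42
tcp_pos: [0.5323, -0.281, 0.0921]
tcp_rot: [[-0.08, 0.997, -0.002], [0.997, 0.08, 0.001], [0.001, -0.002, -1.0]]
wrist_force: [-1.4, -0.4, -1.3]
finger_gap: 0.0538
grasp_force: 64.4
```

{"fn": "arm_command", "kwargs": {
  "plan": [
    {"offset":[0,0,0.003],"delta_rot":[0,0,0],"fingers":1},
    {"offset":[0,0,0.006],"delta_rot":[0,0,0],"fingers":1},
    {"offset":[0,0,0.006],"delta_rot":[0,0,0],"fingers":1},
    {"offset":[0,0,0.006],"delta_rot":[0,0,0],"fingers":1}
  ]
}}

```text
clock: 6.75
tcp_pos: [0.5329, -0.2813, 0.087]
tcp_rot: [[-0.08, 0.997, -0.0], [0.997, 0.08, 0.0], [0.0, -0.0, -1.0]]
wrist_force: [0.7, 0.7, -1.6]
finger_gap: 0.0539
grasp_force: 64.4
```

{"fn": "arm_command", "kwargs": {
  "plan": [
    {"offset":[0,0,0.002],"delta_rot":[0,0,0],"fingers":1},
    {"offset":[0,0,0.004],"delta_rot":[0,0,0],"fingers":1},
    {"offset":[0,0,0.006],"delta_rot":[0,0,0],"fingers":1},
    {"offset":[0,0,0.006],"delta_rot":[0,0,0],"fingers":1},
    {"offset":[0,0,0.006],"delta_rot":[0,0,0],"fingers":1}
  ]
}}

```text
clock: 7.17
tcp_pos: [0.5328, -0.2811, 0.0811]
tcp_rot: [[-0.08, 0.997, -0.0], [0.997, 0.08, 0.001], [0.001, -0.0, -1.0]]
wrist_force: [0.5, 0.8, -0.4]
finger_gap: 0.0541
grasp_force: 64.4
```

{"fn": "arm_command", "kwargs": {
  "plan": [
    {"offset":[0,0,0.001],"delta_rot":[0,0,0],"fingers":1},
    {"offset":[0,0,0.002],"delta_rot":[0,0,0],"fingers":1},
    {"offset":[0,0,0.002],"delta_rot":[0,0,0],"fingers":1},
    {"offset":[0,0,0.002],"delta_rot":[0,0,0],"fingers":1}
  ]
}}

```text
clock: 7.5
tcp_pos: [0.533, -0.281, 0.0793]
tcp_rot: [[-0.08, 0.997, 0.0], [0.997, 0.08, 0.001], [0.001, 0.0, -1.0]]
wrist_force: [0.4, 2.2, -0.5]
finger_gap: 0.0539
grasp_force: 64.6
```

```bash
python3 -c "
from h import *
o=ctrl.get_obs();print(o['wrist_force'].round(2),o['moment'].round(3),o['tcp_pos'].round(4))"
```

```text
[ 0.41  2.2  -0.48] [0.472 0.038 0.02 ] [ 0.533  -0.281   0.0793]
```

{"fn": "arm_command", "kwargs": {
  "plan": [
    {"offset":[0.001,0,0],"delta_rot":[0,0,0],"fingers":1},
    {"offset":[0.001,0,0.001],"delta_rot":[0,0,0],"fingers":1},
    {"offset":[0.001,0,0.001],"delta_rot":[0,0,0],"fingers":1},
    {"offset":[0.001,0,0.001],"delta_rot":[0,0,0],"fingers":1}
  ]
}}

```text
clock: 7.83
tcp_pos: [0.5331, -0.2806, 0.0784]
tcp_rot: [[-0.08, 0.997, 0.0], [0.997, 0.08, -0.0], [-0.0, 0.0, -1.0]]
wrist_force: [0.0, 1.6, 0.7]
finger_gap: 0.054
grasp_force: 64.6
```

```bash
python3 -c "
from h import *
o=ctrl.get_obs();print(o['wrist_force'].round(2),o['moment'].round(3),o['tcp_pos'].round(4))"
```

```text
[0.05 1.6  0.73] [ 0.249 -0.045 -0.019] [ 0.5331 -0.2806  0.0784]
```

{"fn": "arm_command", "kwargs": {
  "plan": [
    {"offset":[0.001,0,0],"delta_rot":[0,0,0],"fingers":1},
    {"offset":[0.001,0,0.001],"delta_rot":[0,0,0],"fingers":1},
    {"offset":[0.001,0,0.001],"delta_rot":[0,0,0],"fingers":1},
    {"offset":[0.001,0,0.001],"delta_rot":[0,0,0],"fingers":1}
  ]
}}

```text
clock: 8.17
tcp_pos: [0.5333, -0.28, 0.0776]
tcp_rot: [[-0.08, 0.997, 0.001], [0.997, 0.08, -0.001], [-0.001, 0.001, -1.0]]
wrist_force: [0.5, -1.1, 3.0]
finger_gap: 0.0538
grasp_force: 64.7
```

```bash
python3 -c "
from h import *
o=ctrl.get_obs();print(o['wrist_force'].round(2),o['moment'].round(3),o['tcp_pos'].round(4))"
```

```text
[ 0.53 -1.1   3.04] [-0.179 -0.059 -0.032] [ 0.5333 -0.28    0.0776]
```

{"fn": "arm_command", "kwargs": {
  "plan": [
    {"offset":[0,0,0],"delta_rot":[0,0,0],"fingers":-0.7},
    {"offset":[0,0,0],"delta_rot":[0,0,0],"fingers":-0.7},
    {"offset":[0,0,0],"delta_rot":[0,0,0],"fingers":-0.7},
    {"offset":[0,0,0],"delta_rot":[0,0,0],"fingers":-0.7},
    {"offset":[0,0,0],"delta_rot":[0,0,0],"fingers":-0.7},
    {"offset":[0,0,-0.01],"delta_rot":[0,0,0],"fingers":-0.7},
    {"offset":[0,0,-0.03],"delta_rot":[0,0,0],"fingers":-0.7},
    {"offset":[0,0,-0.05],"delta_rot":[0,0,0],"fingers":-0.7},
    {"offset":[0,0,-0.07],"delta_rot":[0,0,0],"fingers":1},
    {"offset":[-0.03,0,-0.07],"delta_rot":[0,0,0],"fingers":1},
    {"offset":[-0.06,0,-0.07],"delta_rot":[0,0,0],"fingers":1},
    {"offset":[-0.06,0,-0.07],"delta_rot":[0,0,0],"fingers":1},
    {"offset":[-0.06,0,-0.07],"delta_rot":[0,0,0],"fingers":1},
    {"offset":[-0.06,0,-0.07],"delta_rot":[0,0,0],"fingers":1},
    {"offset":[-0.06,0,-0.07],"delta_rot":[0,0,0],"fingers":1},
    {"offset":[-0.06,0,-0.07],"delta_rot":[0,0,0],"fingers":1}
  ]
}}

```text
clock: 9.5
tcp_pos: [0.5374, -0.3382, 0.1473]
tcp_rot: [[-0.081, 0.997, -0.001], [0.997, 0.081, 0.001], [0.001, -0.001, -1.0]]
wrist_force: [-0.4, 0.9, -0.1]
finger_gap: -0.0003
grasp_force: 0.0
```

Run:
```python
from h import *
o=ctrl.get_obs();print(o['clock'],o['tcp_pos'].round(4),o['wrist_force'].round(2),o['finger_gap'])
t=ctrl.capture("top")[:,:,::-1];s=ctrl.capture("scene")[:,:,::-1]
A=cv2.resize(t[155:210,295:360],(400,338),interpolation=2);A=cv2.copyMakeBorder(A,0,62,0,0,0);B=cv2.resize(s[95:185,260:350],(400,400),interpolation=2)
cv2.imwrite('pics/f3.png',np.hstack([A,B]))
```

```text
9.5 [ 0.5374 -0.3382  0.1473] [-0.42  0.93 -0.08] -0.0002660769088462088
```

View pics/f3.png

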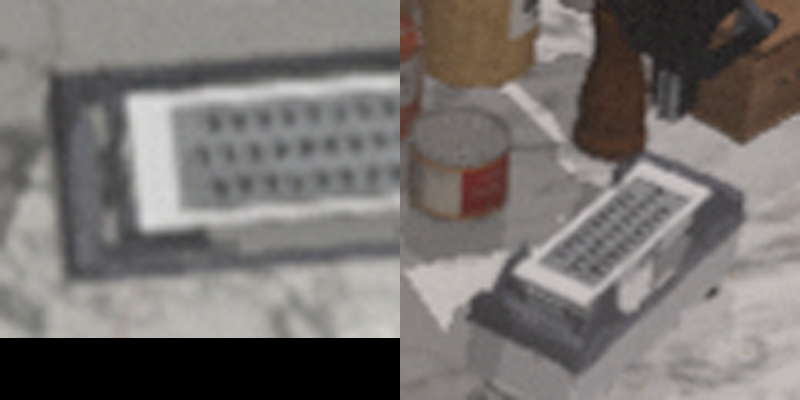

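The crops show the plate level between the cheeks, end rim at (130–150, 95–230) in the top half, resting on the beads. The fingers are clear, so next I press the -y end with them shut.

{"fn": "arm_command", "kwargs": {
  "plan": [
    {"offset":[0,0,0.03],"delta_rot":[0,0,0],"fingers":1},
    {"offset":[0,0,0.045],"delta_rot":[0,0,0],"fingers":1},
    {"offset":[0,0,0.052],"delta_rot":[0,0,0],"fingers":1},
    {"offset":[0,0,0.055],"delta_rot":[0,0,0],"fingers":1},
    {"offset":[0,0,0.055],"delta_rot":[0,0,0],"fingers":1},
    {"offset":[0,0,0.055],"delta_rot":[0,0,0],"fingers":1}
  ]
}}

```text
clock: 10.1
tcp_pos: [0.5382, -0.3394, 0.0931]
tcp_rot: [[-0.08, 0.997, 0.001], [0.997, 0.08, -0.001], [-0.001, 0.001, -1.0]]
wrist_force: [0.5, 0.8, 0.1]
finger_gap: 0.0005
grasp_force: 0.0
```

{"fn": "arm_command", "kwargs": {
  "plan": [
    {"offset":[0,0,0.001],"delta_rot":[0,0,0],"fingers":1},
    {"offset":[0,0,0.002],"delta_rot":[0,0,0],"fingers":1},
    {"offset":[0,0,0.003],"delta_rot":[0,0,0],"fingers":1},
    {"offset":[0,0,0.003],"delta_rot":[0,0,0],"fingers":1},
    {"offset":[0,0,0.003],"delta_rot":[0,0,0],"fingers":1}
  ]
}}

```text
clock: 10.52
tcp_pos: [0.5377, -0.3393, 0.0895]
tcp_rot: [[-0.08, 0.997, 0.0], [0.997, 0.08, -0.0], [-0.0, 0.0, -1.0]]
wrist_force: [-0.8, 0.6, 0.5]
finger_gap: 0.0002
grasp_force: 0.0
```

{"fn": "arm_command", "kwargs": {
  "plan": [
    {"offset":[0,0,0.001],"delta_rot":[0,0,0],"fingers":1},
    {"offset":[0,0,0.002],"delta_rot":[0,0,0],"fingers":1},
    {"offset":[0,0,0.002],"delta_rot":[0,0,0],"fingers":1},
    {"offset":[0,0,0.002],"delta_rot":[0,0,0],"fingers":1}
  ]
}}

```text
clock: 10.85
tcp_pos: [0.5378, -0.3392, 0.0874]
tcp_rot: [[-0.08, 0.997, 0.0], [0.997, 0.08, 0.0], [0.0, 0.0, -1.0]]
wrist_force: [0.3, 0.4, 1.3]
finger_gap: -0.0003
grasp_force: 0.7
```

{"fn": "arm_command", "kwargs": {
  "plan": [
    {"offset":[0,0,0.001],"delta_rot":[0,0,0],"fingers":1},
    {"offset":[0,0,0.0015],"delta_rot":[0,0,0],"fingers":1},
    {"offset":[0,0,0.0015],"delta_rot":[0,0,0],"fingers":1}
  ]
}}

```text
clock: 11.1
tcp_pos: [0.5378, -0.3391, 0.086]
tcp_rot: [[-0.08, 0.997, 0.0], [0.997, 0.08, 0.0], [0.0, 0.0, -1.0]]
wrist_force: [0.2, 1.6, 2.7]
finger_gap: -0.0001
grasp_force: 1.6
```

{"fn": "arm_command", "kwargs": {
  "plan": [
    {"offset":[0,0,0.001],"delta_rot":[0,0,0],"fingers":1},
    {"offset":[0,0,0.0015],"delta_rot":[0,0,0],"fingers":1},
    {"offset":[0,0,0.0015],"delta_rot":[0,0,0],"fingers":1}
  ]
}}

```text
clock: 11.35
tcp_pos: [0.5379, -0.339, 0.0846]
tcp_rot: [[-0.08, 0.997, 0.001], [0.997, 0.08, 0.0], [0.0, 0.001, -1.0]]
wrist_force: [-0.3, 1.6, 5.3]
finger_gap: -0.0001
grasp_force: 2.4
```

{"fn": "arm_command", "kwargs": {
  "plan": [
    {"offset":[0,0,0.001],"delta_rot":[0,0,0],"fingers":1},
    {"offset":[0,0,0.001],"delta_rot":[0,0,0],"fingers":1},
    {"offset":[0,0,0.001],"delta_rot":[0,0,0],"fingers":1}
  ]
}}

```text
clock: 11.6
tcp_pos: [0.5373, -0.3394, 0.0828]
tcp_rot: [[-0.08, 0.997, -0.001], [0.997, 0.08, -0.0], [-0.0, -0.001, -1.0]]
wrist_force: [0.8, -0.8, -0.2]
finger_gap: -0.0003
grasp_force: 0.5
```

The push dropped, so the -y end has snapped. Next is the +y end.

{"fn": "arm_command", "kwargs": {
  "plan": [
    {"offset":[0,0,-0.02],"delta_rot":[0,0,0],"fingers":1},
    {"offset":[0,0,-0.05],"delta_rot":[0,0,0],"fingers":1},
    {"offset":[0.03,0,-0.05],"delta_rot":[0,0,0],"fingers":1},
    {"offset":[0.06,0,-0.05],"delta_rot":[0,0,0],"fingers":1},
    {"offset":[0.09,0,-0.05],"delta_rot":[0,0,0],"fingers":1},
    {"offset":[0.118,0,-0.05],"delta_rot":[0,0,0],"fingers":1},
    {"offset":[0.118,0,-0.05],"delta_rot":[0,0,0],"fingers":1},
    {"offset":[0.118,0,-0.05],"delta_rot":[0,0,0],"fingers":1},
    {"offset":[0.118,0,-0.03],"delta_rot":[0,0,0],"fingers":1},
    {"offset":[0.118,0,-0.017],"delta_rot":[0,0,0],"fingers":1},
    {"offset":[0.118,0,-0.012],"delta_rot":[0,0,0],"fingers":1},
    {"offset":[0.118,0,-0.01],"delta_rot":[0,0,0],"fingers":1},
    {"offset":[0.118,0,-0.01],"delta_rot":[0,0,0],"fingers":1}
  ]
}}

```text
clock: 12.68
tcp_pos: [0.528, -0.2224, 0.0928]
tcp_rot: [[-0.079, 0.997, -0.001], [0.997, 0.079, -0.0], [0.0, -0.001, -1.0]]
wrist_force: [-0.2, -0.4, 0.4]
finger_gap: 0.0002
grasp_force: 0.0
```

{"fn": "arm_command", "kwargs": {
  "plan": [
    {"offset":[0,0,0.001],"delta_rot":[0,0,0],"fingers":1},
    {"offset":[0,0,0.002],"delta_rot":[0,0,0],"fingers":1},
    {"offset":[0,0,0.003],"delta_rot":[0,0,0],"fingers":1},
    {"offset":[0,0,0.003],"delta_rot":[0,0,0],"fingers":1}
  ]
}}

```text
clock: 13.02
tcp_pos: [0.5286, -0.2219, 0.0907]
tcp_rot: [[-0.08, 0.997, 0.001], [0.997, 0.08, -0.0], [-0.001, 0.001, -1.0]]
wrist_force: [1.0, 0.2, 0.3]
finger_gap: 0.0002
grasp_force: 0.2
```

{"fn": "arm_command", "kwargs": {
  "plan": [
    {"offset":[0,0,0.001],"delta_rot":[0,0,0],"fingers":1},
    {"offset":[0,0,0.0015],"delta_rot":[0,0,0],"fingers":1},
    {"offset":[0,0,0.0015],"delta_rot":[0,0,0],"fingers":1}
  ]
}}

```text
clock: 13.27
tcp_pos: [0.5287, -0.2219, 0.0893]
tcp_rot: [[-0.08, 0.997, 0.001], [0.997, 0.08, -0.001], [-0.001, 0.001, -1.0]]
wrist_force: [-0.2, -1.9, 2.6]
finger_gap: -0.0001
grasp_force: 1.1
```

{"fn": "arm_command", "kwargs": {
  "plan": [
    {"offset":[0,0,0.001],"delta_rot":[0,0,0],"fingers":1},
    {"offset":[0,0,0.001],"delta_rot":[0,0,0],"fingers":1},
    {"offset":[0,0,0.001],"delta_rot":[0,0,0],"fingers":1}
  ]
}}

```text
clock: 13.52
tcp_pos: [0.5287, -0.222, 0.0881]
tcp_rot: [[-0.08, 0.997, 0.001], [0.997, 0.08, -0.001], [-0.001, 0.001, -1.0]]
wrist_force: [0.2, -1.3, 3.0]
finger_gap: 0.0001
grasp_force: 1.5
```

{"fn": "arm_command", "kwargs": {
  "plan": [
    {"offset":[0,0,0.001],"delta_rot":[0,0,0],"fingers":1},
    {"offset":[0,0,0.0015],"delta_rot":[0,0,0],"fingers":1},
    {"offset":[0,0,0.0015],"delta_rot":[0,0,0],"fingers":1}
  ]
}}

```text
clock: 13.77
tcp_pos: [0.5287, -0.2221, 0.0866]
tcp_rot: [[-0.08, 0.997, 0.001], [0.997, 0.08, -0.001], [-0.001, 0.001, -1.0]]
wrist_force: [0.5, -1.8, 4.6]
finger_gap: 0.0003
grasp_force: 2.3
```

{"fn": "arm_command", "kwargs": {
  "plan": [
    {"offset":[0,0,0.001],"delta_rot":[0,0,0],"fingers":1},
    {"offset":[0,0,0.001],"delta_rot":[0,0,0],"fingers":1},
    {"offset":[0,0,0.001],"delta_rot":[0,0,0],"fingers":1}
  ]
}}

```text
clock: 14.02
tcp_pos: [0.5288, -0.2222, 0.0857]
tcp_rot: [[-0.08, 0.997, 0.001], [0.997, 0.08, -0.001], [-0.001, 0.001, -1.0]]
wrist_force: [0.7, -1.7, 4.0]
finger_gap: 0.0006
grasp_force: 2.6
```

{"fn": "arm_command", "kwargs": {
  "plan": [
    {"offset":[0,0,0.001],"delta_rot":[0,0,0],"fingers":1},
    {"offset":[0,0,0.001],"delta_rot":[0,0,0],"fingers":1},
    {"offset":[0,0,0.001],"delta_rot":[0,0,0],"fingers":1}
  ]
}}

```text
clock: 14.27
tcp_pos: [0.5289, -0.2223, 0.0849]
tcp_rot: [[-0.08, 0.997, 0.001], [0.997, 0.08, -0.001], [-0.002, 0.001, -1.0]]
wrist_force: [0.6, -2.1, 5.3]
finger_gap: 0.0001
grasp_force: 2.9
```

{"fn": "arm_command", "kwargs": {
  "plan": [
    {"offset":[0,0,0.001],"delta_rot":[0,0,0],"fingers":1},
    {"offset":[0,0,0.001],"delta_rot":[0,0,0],"fingers":1},
    {"offset":[0,0,0.001],"delta_rot":[0,0,0],"fingers":1}
  ]
}}

```text
clock: 14.52
tcp_pos: [0.529, -0.2225, 0.0841]
tcp_rot: [[-0.08, 0.997, 0.002], [0.997, 0.08, -0.002], [-0.002, 0.001, -1.0]]
wrist_force: [-0.2, -1.8, 6.0]
finger_gap: 0.0002
grasp_force: 3.3
```

{"fn": "arm_command", "kwargs": {
  "plan": [
    {"offset":[0,0,0.001],"delta_rot":[0,0,0],"fingers":1},
    {"offset":[0,0,0.001],"delta_rot":[0,0,0],"fingers":1},
    {"offset":[0,0,0.001],"delta_rot":[0,0,0],"fingers":1}
  ]
}}

```text
clock: 14.77
tcp_pos: [0.5291, -0.2226, 0.0833]
tcp_rot: [[-0.08, 0.997, 0.002], [0.997, 0.08, -0.002], [-0.002, 0.002, -1.0]]
wrist_force: [0.4, -1.9, 7.1]
finger_gap: 0.0005
grasp_force: 3.8
```

{"fn": "arm_command", "kwargs": {
  "plan": [
    {"offset":[0,0,0.001],"delta_rot":[0,0,0],"fingers":1},
    {"offset":[0,0,0.001],"delta_rot":[0,0,0],"fingers":1},
    {"offset":[0,0,0.001],"delta_rot":[0,0,0],"fingers":1}
  ]
}}

```text
clock: 15.02
tcp_pos: [0.5292, -0.2227, 0.0824]
tcp_rot: [[-0.08, 0.997, 0.002], [0.997, 0.08, -0.002], [-0.002, 0.002, -1.0]]
wrist_force: [-0.0, -1.8, 7.9]
finger_gap: 0.0002
grasp_force: 4.0
```

{"fn": "arm_command", "kwargs": {
  "plan": [
    {"offset":[0,0,0.001],"delta_rot":[0,0,0],"fingers":1},
    {"offset":[0,0,0.001],"delta_rot":[0,0,0],"fingers":1},
    {"offset":[0,0,0.001],"delta_rot":[0,0,0],"fingers":1}
  ]
}}

```text
clock: 15.27
tcp_pos: [0.5286, -0.2218, 0.0805]
tcp_rot: [[-0.08, 0.997, 0.001], [0.997, 0.08, -0.0], [-0.001, 0.001, -1.0]]
wrist_force: [0.7, -2.2, 5.3]
finger_gap: -0.0002
grasp_force: 2.5
```

{"fn": "arm_command", "kwargs": {
  "plan": [
    {"offset":[0,0,0.001],"delta_rot":[0,0,0],"fingers":1},
    {"offset":[0,0,0.001],"delta_rot":[0,0,0],"fingers":1},
    {"offset":[0,0,0.001],"delta_rot":[0,0,0],"fingers":1}
  ]
}}

```text
clock: 15.52
tcp_pos: [0.5286, -0.2218, 0.0798]
tcp_rot: [[-0.08, 0.997, 0.001], [0.997, 0.08, -0.001], [-0.001, 0.001, -1.0]]
wrist_force: [-0.6, -0.2, 7.3]
finger_gap: 0.0001
grasp_force: 3.7
```

{"fn": "arm_command", "kwargs": {
  "plan": [
    {"offset":[0,0,0.001],"delta_rot":[0,0,0],"fingers":1},
    {"offset":[0,0,0.001],"delta_rot":[0,0,0],"fingers":1},
    {"offset":[0,0,0.001],"delta_rot":[0,0,0],"fingers":1}
  ]
}}

```text
clock: 15.77
tcp_pos: [0.5286, -0.2218, 0.0792]
tcp_rot: [[-0.08, 0.997, 0.001], [0.997, 0.08, -0.001], [-0.001, 0.001, -1.0]]
wrist_force: [-0.3, -0.3, 10.3]
finger_gap: 0.0001
grasp_force: 5.1
```

The drop came and the push is now stiff, so I'll lift and probe both ends lightly for height.

{"fn": "arm_command", "kwargs": {
  "plan": [
    {"offset":[0,0,-0.01],"delta_rot":[0,0,0],"fingers":1},
    {"offset":[0,0,-0.01],"delta_rot":[0,0,0],"fingers":1},
    {"offset":[0,0,-0.005],"delta_rot":[0,0,0],"fingers":1},
    {"offset":[0,0,-0.003],"delta_rot":[0,0,0],"fingers":1},
    {"offset":[0,0,-0.0025],"delta_rot":[0,0,0],"fingers":1},
    {"offset":[0,0,-0.0025],"delta_rot":[0,0,0],"fingers":1},
    {"offset":[0,0,-0.0025],"delta_rot":[0,0,0],"fingers":1}
  ]
}}

```text
clock: 16.35
tcp_pos: [0.5281, -0.2213, 0.0805]
tcp_rot: [[-0.08, 0.997, -0.0], [0.997, 0.08, 0.001], [0.001, -0.0, -1.0]]
wrist_force: [-0.7, 0.1, 5.2]
finger_gap: 0.0
grasp_force: 2.7
```

{"fn": "arm_command", "kwargs": {
  "plan": [
    {"offset":[0,0,-0.02],"delta_rot":[0,0,0],"fingers":1},
    {"offset":[0,0,-0.05],"delta_rot":[0,0,0],"fingers":1},
    {"offset":[-0.03,0,-0.05],"delta_rot":[0,0,0],"fingers":1},
    {"offset":[-0.06,0,-0.05],"delta_rot":[0,0,0],"fingers":1},
    {"offset":[-0.09,0,-0.05],"delta_rot":[0,0,0],"fingers":1},
    {"offset":[-0.118,0,-0.05],"delta_rot":[0,0,0],"fingers":1},
    {"offset":[-0.118,0,-0.05],"delta_rot":[0,0,0],"fingers":1},
    {"offset":[-0.118,0,-0.05],"delta_rot":[0,0,0],"fingers":1},
    {"offset":[-0.118,0,-0.03],"delta_rot":[0,0,0],"fingers":1},
    {"offset":[-0.118,0,-0.01],"delta_rot":[0,0,0],"fingers":1},
    {"offset":[-0.118,0,-0.003],"delta_rot":[0,0,0],"fingers":1},
    {"offset":[-0.118,0,-0.001],"delta_rot":[0,0,0],"fingers":1},
    {"offset":[-0.118,0,0],"delta_rot":[0,0,0],"fingers":1},
    {"offset":[-0.118,0,0],"delta_rot":[0,0,0],"fingers":1},
    {"offset":[-0.118,0,0],"delta_rot":[0,0,0],"fingers":1}
  ]
}}

```text
clock: 17.6
tcp_pos: [0.5374, -0.338, 0.0811]
tcp_rot: [[-0.081, 0.997, -0.001], [0.997, 0.081, 0.001], [0.001, -0.001, -1.0]]
wrist_force: [-1.1, -0.1, 3.1]
finger_gap: 0.0001
grasp_force: 1.4
```

{"fn": "arm_command", "kwargs": {
  "plan": [
    {"offset":[0,0,0.001],"delta_rot":[0,0,0],"fingers":1},
    {"offset":[0,0,0.0015],"delta_rot":[0,0,0],"fingers":1},
    {"offset":[0,0,0.0015],"delta_rot":[0,0,0],"fingers":1}
  ]
}}

```text
clock: 17.85
tcp_pos: [0.5377, -0.3383, 0.0801]
tcp_rot: [[-0.081, 0.997, 0.0], [0.997, 0.081, 0.001], [0.001, 0.0, -1.0]]
wrist_force: [-1.9, 2.1, 6.3]
finger_gap: 0.0002
grasp_force: 3.2
```

Both ends read the same height, about 82 mm unloaded, which matches fully home. I'll retract.

{"fn": "arm_command", "kwargs": {
  "plan": [
    {"offset":[0,0,-0.02],"delta_rot":[0,0,0],"fingers":1},
    {"offset":[0,0,-0.05],"delta_rot":[0,0,0],"fingers":1},
    {"offset":[0,0,-0.09],"delta_rot":[0,0,0],"fingers":1},
    {"offset":[0,0,-0.12],"delta_rot":[0,0,0],"fingers":1},
    {"offset":[0,0,-0.12],"delta_rot":[0,0,0],"fingers":1},
    {"offset":[0,0,-0.12],"delta_rot":[0,0,0],"fingers":1},
    {"offset":[0,0,-0.12],"delta_rot":[0,0,0],"fingers":1}
  ]
}}

```text
clock: 18.43
tcp_pos: [0.5375, -0.3389, 0.1988]
tcp_rot: [[-0.08, 0.997, -0.0], [0.997, 0.08, 0.0], [0.0, -0.0, -1.0]]
wrist_force: [-0.3, -0.3, 0.1]
finger_gap: 0.0003
grasp_force: 0.0
```

```bash
python3 -c "
from h import *
o=ctrl.get_obs();print(o['clock'],o['tcp_pos'].round(3),o['wrist_force'].round(2));print(ctrl.hand_in())"
```

```text
18.4333 [ 0.537 -0.339  0.199] [-0.27 -0.27  0.09]
the job is handed in; nothing more can be done
None
```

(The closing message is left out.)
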